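Check a ball probe on two contact points and hold it in the sprung ring cradle

ROBOT

A 7-joint arm with a two-finger parallel gripper is mounted at the origin on the work surface. World frame = base frame: x ahead of the robot, y to its left, z up, the work surface at z = 0. Lengths are in m, angles in rad, forces in N, time in s.
With the tool pointing down it reaches from about 0.425 to 0.875 m from the base axis. Payload 4.7 kg.
Tool frame: the origin (TCP) lies midway between the tips of the shut fingers; the grasp point (between the pads) lies 19 mm behind it; z points along the fingers, y is the line along which they close (so a half turn about z gives the same grasp; the last joint's range is limited). The gripper opens to 87 mm and grips with 3 to 60 N. Pads are 19 mm wide; open, the fingers measure 117 mm over their backs; the gripper's body (75 mm by 190 mm) begins 51 mm behind the grasp point.
Start: joints at [1.267, 0.321, -0.07, 1.45, 0.023, 1.371, -0.057], TCP at [0.203, -0.617, 0.223] pointing down, gripper open.
Joint ranges: [-2.86, 2.86], [-0.3, 2.09], [-1.38, 1.24], [0.06, 2.45], [-1.56, 4.7], [0.09, 2.05], [-2.69, 2.69]. Speed limits (rad/s): [2.57, 2.57, 3.14, 3.14, 3.14, 3.14, 3.14].

INTERFACE

Orientations are given as a rotation vector (axis times angle).
In Python, from bench import ctrl, camrig, status, close_job gives the robot as it stands (ctrl), with the cameras (camrig), the readings (status) and the job as plain functions.
- The arm moves only by the shell command python3 inch.py 'ROWS' [FORCE]. ROWS is rows parted by semicolons, their numbers by spaces, 1 to 20 of them, each of 5 numbers: dx, dy, dz in m, then a turn about the tool's z in rad, then the opening from 0.0 (shut) to 1.0 (fully open); each row is the pose to reach, as a shift and turn from the pose commanded when the command began, along the tool's axes at that moment; what a row does not reach only later rows make up. A row lasts 1/10 s, in which the tool goes at most 0.05 m and 0.15 rad, less where a joint would pass 70% of its speed; a pose out of reach is approached as far as the arm can. The fingers move at their own pace and stop on an object; FORCE is the grip in N (left out, the last holds). Time passes only in rows, so rows that do not move let the fingers close. It prints the time, the measured TCP pose, the force, the opening and the grip force at its end.
- status.get_state(): the state, without advancing time (a new reading comes with each control period).
- camrig.get_image(name): name is "scene" or "top"; returns the picture (480x640x3 uint8, red, green, blue); there is no depth.
- camrig.camera_model(name): a dict with "vertical_fov" (degrees; the focal length in pixels is half the picture's height over the tangent of half this angle, whatever the lens; pixels are square), "cx", "cy" (the principal point, pixels), "k1" (the pictures are not rectified: a ray, as slopes to the right and down, at radius r is drawn at 1 + k1 r^2 times it, then the intrinsics apply), "rvec" (rotation vector, rad) and "tvec" (3), from world to camera coordinates, as OpenCV has them. Camera axes: x right, y down, z forward; pixel columns grow to the right and rows downward; lengths in m; the calibration is good to about 2 mm. A picture is of the moment at which its call begins. camera_model takes no time and is no camera call.
- close_job(): hands the job in; it is judged then, once.
The state is a dict: "time": time; "joint_positions": joint angles; "qd": joint speeds; "joint_torque": joint torques, N m; "position": TCP position; "tool_rot": TCP orientation; "ft_force": force on the tool from outside, world axes, zero at the start; "torque": the same for the moment, N m; "grip_width": opening from 0.0 (shut) to 1.0 (fully open); "grip_force": force on a finger pad.
Only numpy, scipy, OpenCV 4.12 (cv2) and the standard library are available. Lean on these libraries where they do the work, as an engineer would, in place of code of your own. Each camera call takes 0.05 s, during which the arm holds its last target. There are 200 camera calls.

TASK

Take the ball probe with the blue neck out of its black rest and, keeping it upright, touch its brass tip to the middle of the green contact point and then of the amber (yellow) one, pressing until each coloured cap gives a little. Then lower the ball into the red sprung ring of the aluminium cradle, push the ring down until its top is flush with the cradle's rim, and finish there, still gripping the probe and holding the spring compressed. Leave the wire spool, the steel jaw block and the black disc alone.

Things in the scene. Friction and masses are not known exactly. Their poses are not given: they have to be found in the camera images.
- probe: Ball probe, 135 mm tall, 0.32 kg, round about its z axis: brass pin 10 mm in diameter below; steel ball 60 mm in diameter, centre 50 mm above the tip; straight blue neck 26 mm in diameter from 77 to 135 mm above the tip (grip it near 105 mm). Origin: centre of the pin's flat tip; z up along the neck. Starts upright, its ball seated on the rest's hole, tip 12 mm above the table.
- rest: Fixed black round rest, 90 mm in diameter, 40 mm tall, with an upright through hole 40 mm in diameter. Origin: centre of its underside, on the table.
- green_point: Fixed steel block 56 x 56 x 34 mm carrying the green sprung contact cap in its middle. Origin: centre of its underside.
- green_top (a point): Centre of the top face of the green cap (28 mm in diameter). 48 mm above the table when free; the cap gives up to 8 mm straight down on a spring (0.45 N when it starts to move, 4 N at its stop). z up.
- amber_point: Fixed steel block like the green one, carrying the amber (yellow) sprung contact cap. Origin: centre of its underside.
- amber_top (a point): Centre of the top face of the amber cap; same size, height and spring as the green one. z up.
- cradle: Fixed aluminium cradle, a round cup 88 mm in outer and 64 mm in inner diameter with its rim 45 mm above the table, on a dark foot flange 116 mm in diameter and 6 mm thick; inner floor 6 mm above the table. The red ring slides upright in it. Origin: centre of its underside.
- ring (a joint): How far the red ring is pressed down, m: 0 = free (its top stands 15 mm above the cradle's rim), 0.015 = flush with the rim, 0.024 = bottom stop. Spring: 2.4 N when it starts to move, then 0.6 N more per mm, so about 11.4 N at flush.
- ring_top (a point): Centre of the red ring's top face (ring 54 mm outer, 40 mm inner diameter, 20 mm tall); 60 mm above the table when free, 45 mm when flush; moves with the ring. Seated, the ball's centre stands 22 mm above this point and the pin's tip is 28 mm below it. z up.
- spool: Bystander: copper wire spool with white flanges, 52 mm in diameter, 42 mm tall, standing. Origin: centre of its underside.
- jaw: Bystander: steel jaw block 50 x 36 x 30 mm. Origin: centre of its underside.
- disc: Bystander: black disc with a circle of eight dark spots, 90 mm in diameter, 22 mm tall. Origin: centre of its underside.

How it is judged:
By the outcome, as a careful person would: the job done as asked, in the order asked, and still so for the second after the job is handed in, while the arm keeps its last pose, push and grip.
It also fails if it takes over 54 s, if anything falls off the work surface, if the arm or the gripper's body presses on something with over 40 N, if the wrist force passes 120 N, or if a joint passes its speed limit or range.

## Working session

There is one attempt and no reset: what is moved stays moved. The work goes in short steps, Python scripts to look and compute and a shell command to move; the robot and the scene stay as the last step left them, time stands still between calls to the robot, and variables do not carry over. Pictures are saved under pics/ and viewed, at most 10 in all, crops included, and the job is handed in when it is done.

```bash
ls; mkdir -p pics
python3 - <<'E'
from bench import ctrl, camrig, status, close_job
import cv2
for n in("scene","top"):
    im=camrig.get_image(n); cv2.imwrite(f"pics/{n}0.png",im[:,:,::-1]); print(n,camrig.camera_model(n))
print(status.get_state())
E
```

```text
bench.py
inch.py
pics
scene {'vertical_fov': 49.99564789026021, 'cx': 329.3621976930143, 'cy': 239.7359517170446, 'k1': -0.04000441161558393, 'rvec': array([ 1.87198775,  1.67284234, -0.66021712]), 'tvec': array([-0.04876814, -0.37180254,  1.37557923])}
top {'vertical_fov': 55.90995418604721, 'cx': 320.4674535921283, 'cy': 237.03030970533257, 'k1': 0.016466226487129976, 'rvec': array([ 2.20036455, -2.18863533,  0.07486377]), 'tvec': array([-0.00163894,  0.59075703,  0.86809827])}
{'time': 0.1, 'joint_positions': array([ 1.26707906,  0.32176264, -0.0700686 ,  1.45154943,  0.02258143,
        1.37078682, -0.05690231]), 'qd': array([ 0.00151691, -0.00025073,  0.00048948, -0.00269506, -0.00030072,
        0.00060811,  0.00168876]), 'joint_torque': array([ 1.99570072e-04, -4.92571163e+01, -4.05850913e-01, -3.13398707e+01,
       -6.42288546e-02,  3.94907780e-02,  6.23498863e-05]), 'position': array([ 0.20291873, -0.61699817,  0.22156359]), 'tool_rot': array([-3.10034608e+00, -4.96871326e-01,  5.49521225e-04]), 'ft_force': array([ 0.39220818,  0.41307927, -0.38638017]), 'torque': array([ 0.00491564,  0.01837054, -0.01264706]), 'grip_force': 0.0, 'grip_width': 1.0021055539529595}
```

View pics/scene0.png

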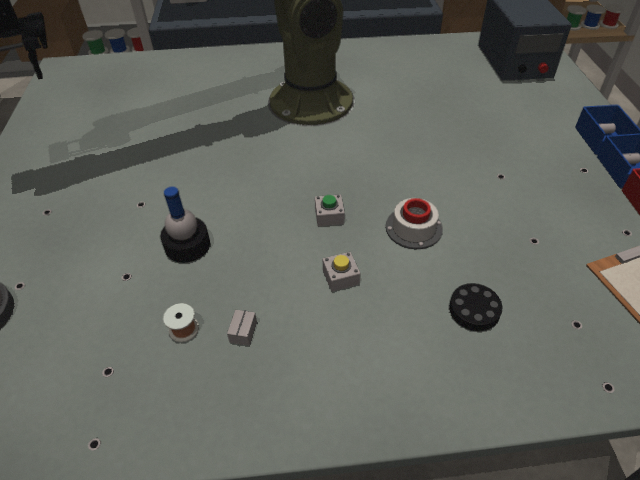

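View pics/top0.png

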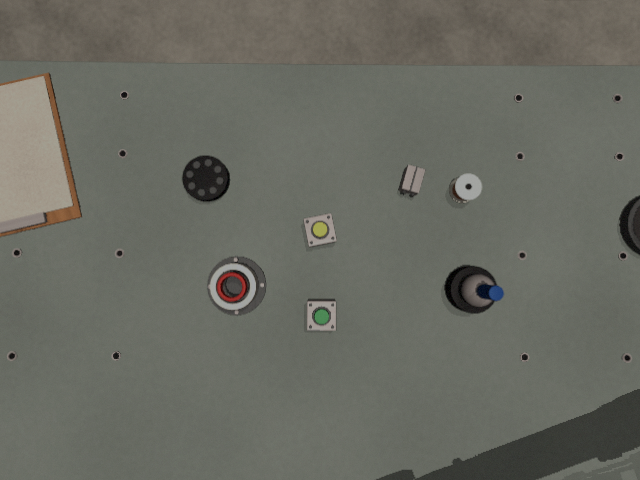

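The scene view shows the blue neck top at about (172,190), green cap (329,202), amber cap (342,262) and ring (417,211). In the top view they are at (495,293), (321,316), (320,229) and (233,287).

```bash
cat > h.py <<'E'
import cv2, numpy as np
from bench import ctrl, camrig, status, close_job
def cam(n):
    m=camrig.camera_model(n); f=240/np.tan(np.radians(m["vertical_fov"])/2)
    K=np.array([[f,0,m["cx"]],[0,f,m["cy"]],[0,0,1.]]); R=cv2.Rodrigues(m["rvec"])[0]
    return K,np.array([m["k1"],0,0,0.]),R,m["tvec"],m["rvec"]
def ray(n,p):
    K,d,R,t,_=cam(n); u=cv2.undistortPoints(np.array([[p]],float),K,d)[0,0]
    v=R.T@np.array([u[0],u[1],1]); return -R.T@t, v/np.linalg.norm(v)
def plane(n,p,z):
    c,v=ray(n,p); return c+v*(z-c[2])/v[2]
def tri(p,q):
    c1,v1=ray("scene",p); c2,v2=ray("top",q)
    s=np.linalg.lstsq(np.c_[v1,-v2],c2-c1,rcond=None)[0]
    a,b=c1+s[0]*v1,c2+s[1]*v2; return (a+b)/2,np.linalg.norm(a-b)
def proj(n,X):
    K,d,R,t,r=cam(n); return cv2.projectPoints(np.array([X],float),r,t,K,d)[0][0,0]
HUE={"green":(45,85),"amber":(22,35),"red":(170,8),"blue":(100,125)}
def mask(im,c,box):
    h=cv2.cvtColor(im,cv2.COLOR_RGB2HSV); lo,hi=HUE[c]; H=h[...,0]
    m=((H>=lo)&(H<=hi)) if lo<hi else ((H>=lo)|(H<=hi))
    m=(m&(h[...,1]>110)&(h[...,2]>35)).astype(np.uint8)
    b=np.zeros_like(m); x0,y0,x1,y1=box; b[y0:y1,x0:x1]=1; m*=b
    k,l,s,ce=cv2.connectedComponentsWithStats(m); i=1+np.argmax(s[1:,4]); return (l==i).astype(np.uint8)
def ell(m):
    c=max(cv2.findContours(m,0,cv2.CHAIN_APPROX_NONE)[0],key=len)
    return cv2.fitEllipse(c),cv2.boundingRect(c)
E
python3 - <<'E'
from h import *
np.set_printoptions(precision=4,suppress=True)
S=camrig.get_image("scene");T=camrig.get_image("top")
B={"green":((300,180,360,240),(290,290,350,340),.048),"amber":((310,240,370,300),(290,200,350,260),.048),
"red":((385,185,450,250),(200,250,270,330),.060),"blue":((150,175,200,225),(460,270,520,320),.1)}
for c,(b1,b2,z) in B.items():
    m1,m2=mask(S,c,b1),mask(T,c,b2); e1,r1=ell(m1);e2,r2=ell(m2)
    print(c,m1.sum(),m2.sum(),"\n ",e1,r1,"\n ",e2,r2)
    ce=[np.array(np.nonzero(m)[::-1]).mean(1) for m in(m1,m2)]
    print("  tri cent",tri(*ce),"tri ell",tri(e1[0],e2[0]),"plane",plane("top",e2[0],z),plane("scene",e1[0],z))
def crop(I,x,y,w,s): return cv2.resize(I[y:y+w,x:x+w],(s,s),interpolation=cv2.INTER_NEAREST)
cv2.imwrite("pics/crop.png",np.hstack([crop(S,150,180,80,400),crop(T,440,250,80,400)])[:,:,::-1])
E
```

```text
green 134 121 
  ((328.7593078613281, 201.22250366210938), (11.973753929138184, 12.479878425598145), 105.15438079833984) (323, 195, 13, 13) 
  ((321.3411865234375, 315.3812561035156), (13.120619773864746, 13.58573055267334), 143.92523193359375) (314, 309, 15, 14)
  tri cent (array([ 0.4414, -0.0008,  0.0424]), np.float64(0.0002529864766781297)) tri ell (array([ 0.4414, -0.0007,  0.0424]), np.float64(1.55329560220131e-05)) plane [ 0.442  -0.0006  0.048 ] [ 0.4474 -0.0013  0.048 ]
amber 185 170 
  ((340.83154296875, 262.28173828125), (14.457846641540527, 14.998995780944824), 25.810768127441406) (334, 255, 15, 16) 
  ((319.5365295410156, 228.93666076660156), (13.493841171264648, 14.277373313903809), 179.4408721923828) (313, 222, 14, 15)
  tri cent (array([0.6048, 0.0035, 0.0421]), np.float64(1.2197953989066431e-05)) tri ell (array([0.6048, 0.0035, 0.0417]), np.float64(3.9417837243287244e-05)) plane [0.6043 0.0036 0.048 ] [0.61   0.0028 0.048 ]
red 483 406 
  ((416.214599609375, 210.57435607910156), (24.740238189697266, 27.492219924926758), 95.48664855957031) (403, 198, 28, 26) 
  ((231.53103637695312, 286.4085388183594), (28.63912582397461, 30.023578643798828), 55.247982025146484) (217, 272, 31, 30)
  tri cent (array([0.4951, 0.168 , 0.0486]), np.float64(0.0008147797458129432)) tri ell (array([0.4953, 0.1677, 0.049 ]), np.float64(0.00032345930620567275)) plane [0.4958 0.1658 0.06  ] [0.5063 0.1637 0.06  ]
blue 384 203 
  ((173.55838012695312, 201.58824157714844), (13.570084571838379, 36.09208679199219), 162.26388549804688) (164, 187, 20, 32) 
  ((492.85784912109375, 291.7910461425781), (13.320175170898438, 22.638811111450195), 111.68887329101562) (481, 285, 23, 16)
  tri cent (array([ 0.4917, -0.2935,  0.1204]), np.float64(0.006306303559001418)) tri ell (array([ 0.492 , -0.2923,  0.1209]), np.float64(0.004074835244364549)) plane [ 0.4907 -0.3026  0.1   ] [ 0.4696 -0.2971  0.1   ]
```

View pics/crop.png

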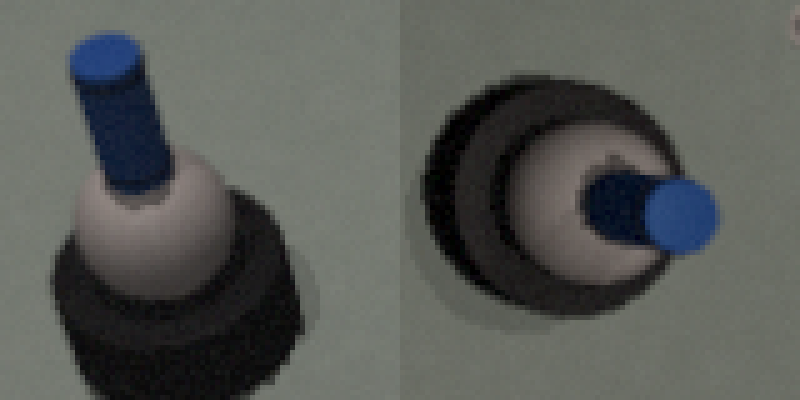

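The crop shows the neck's top disc as a bright blue ellipse distinct from its dark side: about (171,191) in scene and (496,293) in top. I'll separate top faces by brightness and triangulate.

Run:
```python
from h import *
np.set_printoptions(precision=4,suppress=True)
S=camrig.get_image("scene");T=camrig.get_image("top")
B={"green":((300,180,360,240),(290,290,350,340),.048),"amber":((310,240,370,300),(290,200,350,260),.048),
"red":((385,185,450,250),(200,250,270,330),.060),"blue":((150,175,200,225),(460,270,520,320),.147)}
def bright(I,m):
    V=cv2.cvtColor(I,cv2.COLOR_RGB2HSV)[...,2]; t=cv2.threshold(V[m>0].reshape(-1,1),0,255,cv2.THRESH_OTSU)[0]
    b=((V>t)&(m>0)).astype(np.uint8); k,l,s,_=cv2.connectedComponentsWithStats(b); return (l==1+np.argmax(s[1:,4])).astype(np.uint8),t
tiles=[]
for c,(b1,b2,z) in B.items():
    es=[];
    for I,b in((S,b1),(T,b2)):
        m=mask(I,c,b); bm,t=bright(I,m); e,r=ell(bm); es.append(e[0])
        print(c,"otsu",t,bm.sum(),m.sum(),np.round(e[0],1),np.round(e[1],1))
        x,y=int(e[0][0])-20,int(e[0][1])-20
        J=I.copy(); q=cv2.resize(J[y:y+40,x:x+40],(200,200),interpolation=0)
        k=cv2.resize(bm[y:y+40,x:x+40],(200,200),interpolation=0)
        for cc in cv2.findContours(k,cv2.RETR_CCOMP,1)[0]: cv2.drawContours(q,[cc],-1,(255,255,255),1)
        tiles.append(q)
    print("  tri",tri(*es),"plane top",plane("top",es[1],z),"scene",plane("scene",es[0],z))
cv2.imwrite("pics/tiles.png",np.vstack([np.hstack(tiles[0:4]),np.hstack(tiles[4:])])[:,:,::-1])
```

```text
green otsu 88.0 82 130 [328.6 199.4] [ 7.4 11.8]
green otsu 108.0 98 114 [321.1 316.2] [11.9 12.2]
  tri (array([ 0.4403, -0.0005,  0.0463]), np.float64(0.000550550360227576)) plane top [ 0.4405 -0.0002  0.048 ] scene [ 0.4421 -0.0009  0.048 ]
amber otsu 139.0 131 186 [341.  260.2] [10.3 14.1]
amber otsu 146.0 141 169 [319.6 228.8] [12.1 13. ]
  tri (array([0.6046, 0.0036, 0.0472]), np.float64(0.00043260149323057933)) plane top [0.6045 0.0034 0.048 ] scene [0.6053 0.0037 0.048 ]
red otsu 108.0 168 478 [416.8 207.3] [17.6 25.8]
red otsu 104.0 273 405 [231.  286.6] [27.7 27.9]
  tri (array([0.4954, 0.1674, 0.0582]), np.float64(0.00043845205023023087)) plane top [0.4955 0.1669 0.06  ] scene [0.4973 0.167  0.06  ]
blue otsu 78.0 98 386 [170.4 191. ] [ 7.9 13.4]
blue otsu 82.0 168 191 [495.7 292.8] [13.7 13.9]
  tri (array([ 0.4917, -0.29  ,  0.1454]), np.float64(0.0007438518606693915)) plane top [ 0.4918 -0.289   0.147 ] scene [ 0.4934 -0.2899  0.147 ]
```

View pics/tiles.png

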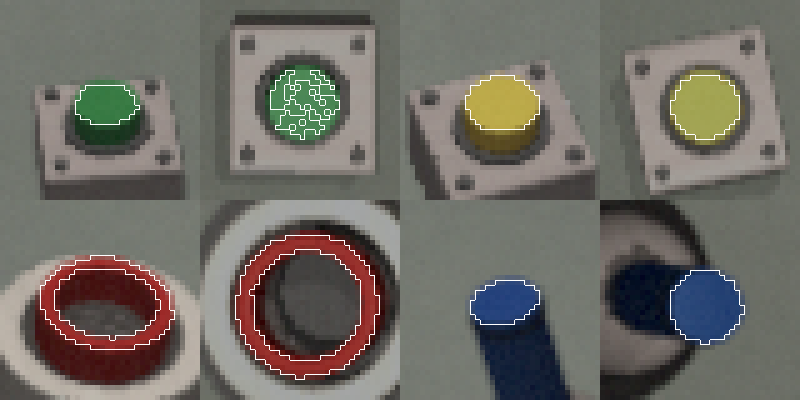

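Top faces triangulate to heights of 46, 47, 58 and 145 mm, against 48, 48, 60 and 147 expected. Sizes fit and two-view agreement is within 1 mm, so I can plan moves.

```bash
cat > go.py <<'E'
import sys; from h import *
np.set_printoptions(precision=4,suppress=True)
s=status.get_state(); R=cv2.Rodrigues(s["tool_rot"])[0]
print("t",s["time"],"pos",s["position"],"toolz",R[:,2],"x",R[:,0],"grip",s["grip_width"],s["grip_force"],"f",s["ft_force"])
if len(sys.argv)>3: print("shift",R.T@(np.array(sys.argv[1:4],float)-s["position"]))
E
python3 go.py 0.492 -0.2895 0.20
```

```text
t 0.3 pos [ 0.203  -0.6173  0.2222] toolz [-0.0002  0.0006 -1.    ] x [ 0.9499  0.3125 -0.0001] grip 0.9991989434258427 0.0 f [-0.1474 -0.7754  0.022 ]
shift [ 0.3769 -0.2211  0.0223]
```

```bash
python3 inch.py '0.04 -0.023 0 0 1;0.08 -0.046 0 0 1;0.12 -0.07 0 0 1;0.16 -0.093 0.005 0 1;0.20 -0.117 0.01 0 1;0.24 -0.14 0.015 0 1;0.28 -0.164 0.02 0 1;0.32 -0.187 0.022 0 1;0.36 -0.211 0.022 0 1;0.377 -0.221 0.022 0 1;0.377 -0.221 0.022 0 1;0.377 -0.221 0.022 0 1;0.377 -0.221 0.022 0 1;0.377 -0.221 0.022 0 1'; python3 go.py 0.492 -0.2895 0.098
```

```text
time: 1.7
position: [0.491, -0.2914, 0.2005]
tool_rot: [3.102, 0.492, -0.001]
ft_force: [-0.3, -0.1, 0.3]
grip_width: 1.0
grip_force: 0.0
t 1.7 pos [ 0.491  -0.2914  0.2005] toolz [-0.0005 -0.0006 -1.    ] x [ 0.9509  0.3096 -0.0006] grip 0.9997591247694494 0.0 f [-0.2685 -0.0981  0.2679]
shift [ 0.0016 -0.0016  0.1025]
```

```bash
python3 inch.py '0.0015 -0.0015 0.02 0 1;0.0015 -0.0015 0.05 0 1;0.0015 -0.0015 0.075 0 1;0.0015 -0.0015 0.095 0 1;0.0015 -0.0015 0.102 0 1;0.0015 -0.0015 0.102 0 1;0.0015 -0.0015 0.102 0 1;0.0015 -0.0015 0.102 0 1'; python3 go.py 0.492 -0.2895 0.098
python3 - <<'E'
from h import *
for n,x,y in(("scene",120,100),("top",420,200)):
    cv2.imwrite(f"pics/g_{n}.png",camrig.get_image(n)[y:y+160,x:x+160,::-1])
a=[cv2.resize(cv2.imread(f"pics/g_{n}.png"),(400,400)) for n in("scene","top")]
cv2.imwrite("pics/g.png",np.hstack(a))
E
```

```text
time: 2.5
position: [0.4939, -0.2885, 0.1]
tool_rot: [3.1, 0.496, 0.003]
ft_force: [-0.4, -0.7, -0.5]
grip_width: 1.001
grip_force: 0.0
t 2.5 pos [ 0.4939 -0.2885  0.1   ] toolz [ 0.0021 -0.0015 -1.    ] x [0.95   0.3122 0.0015] grip 1.0012745552649818 0.0 f [-0.3676 -0.718  -0.4967]
shift [-0.0021  0.0003  0.002 ]
```

View pics/g.png

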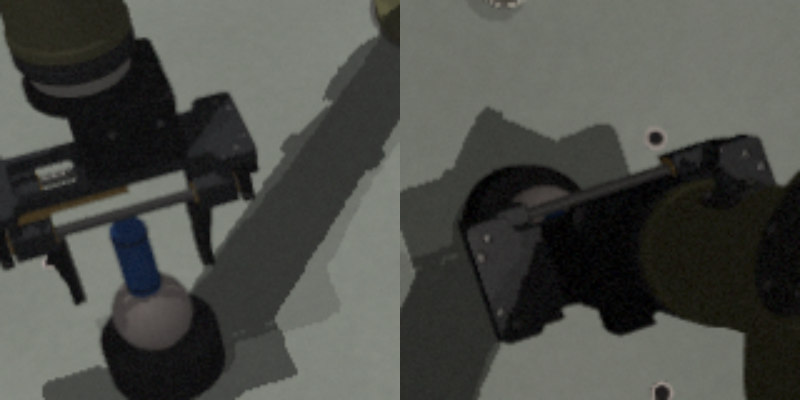

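The fingers straddle the blue neck in the scene view (crop about (130,250)) and nothing else is touched. I'll close, first with a light grip.

```bash
python3 inch.py '-0.001 0 0.001 0 0.7;-0.001 0 0.001 0 0.5;-0.001 0 0.001 0 0.35;-0.001 0 0.001 0 0.2;-0.001 0 0.001 0 0.1;-0.001 0 0.001 0 0.1;-0.001 0 0.001 0 0.1;-0.001 0 0.001 0 0.1' 15;  python3 inch.py '0 0 0 0 0;0 0 0 0 0;0 0 0 0 0;0 0 0 0 0' 50; python3 go.py 0.492 -0.2895 0.098
```

```text
time: 3.4
position: [0.4922, -0.2882, 0.0975]
tool_rot: [3.102, 0.497, -0.0]
ft_force: [0.8, -0.1, -0.7]
grip_width: 0.354
grip_force: 0.0
time: 3.8
position: [0.4925, -0.2891, 0.0978]
tool_rot: [3.1, 0.496, 0.001]
ft_force: [1.5, -3.0, -0.7]
grip_width: 0.291
grip_force: 49.9
t 3.8 pos [ 0.4925 -0.2891  0.0978] toolz [ 0.001  -0.0015 -1.    ] x [0.95   0.3122 0.0005] grip 0.29056656411172316 49.87127440050244 f [ 1.4913 -2.973  -0.6999]
shift [-0.0006  0.0003 -0.0002]
```

```bash
python3 inch.py '0 0 -0.01 0 0;0 0 -0.02 0 0;0 0 -0.04 0 0;0 0 -0.06 0 0;0 0 -0.08 0 0;0 0 -0.09 0 0;0 0 -0.09 0 0;0 0 -0.09 0 0'; python3 go.py 0.441 -0.0003 0.188
python3 - <<'E'
from h import *
S=camrig.get_image("scene")
cv2.imwrite("pics/lift.png",cv2.resize(S[90:290,80:280,::-1],(600,600)))
E
```

```text
time: 4.6
position: [0.4917, -0.2876, 0.1869]
tool_rot: [-3.101, -0.497, 0.002]
ft_force: [-0.5, -0.4, -4.4]
grip_width: 0.293
grip_force: 49.9
t 4.6 pos [ 0.4917 -0.2876  0.1869] toolz [-0.0011  0.0007 -1.    ] x [ 0.9498  0.3128 -0.0008] grip 0.29300259611238005 49.886629628017545 f [-0.5087 -0.3687 -4.439 ]
shift [ 0.0417 -0.2888 -0.0008]
```

View pics/lift.png

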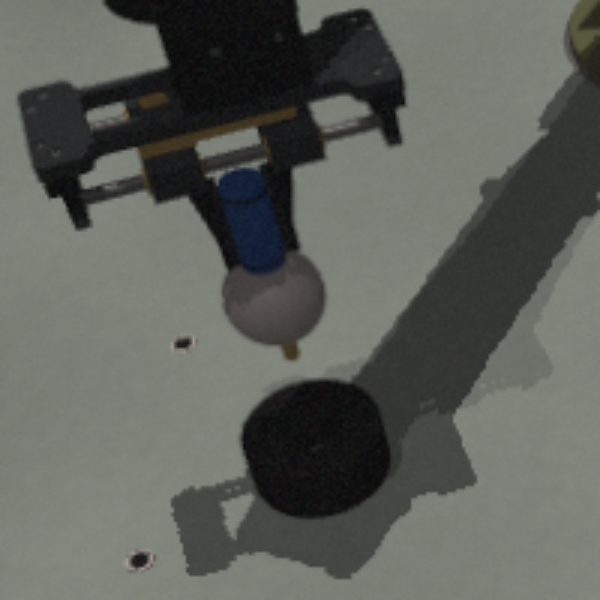

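The probe is lifted clear and held: pin tip at crop (290,355), i.e. scene (176.5,208). The rest is empty. Now moving above green.

```bash
python3 inch.py '0.004 -0.025 0 0 0;0.009 -0.06 0 0 0;0.014 -0.1 0 0 0;0.02 -0.14 0 0 0;0.026 -0.18 0 0 0;0.032 -0.22 0 0 0;0.037 -0.255 0 0 0;0.04 -0.28 0 0 0;0.042 -0.289 0 0 0;0.042 -0.289 0 0 0;0.042 -0.289 0 0 0;0.042 -0.289 0 0 0;0.042 -0.289 0 0 0'; python3 go.py 0.441 -0.0003 0.150
python3 - <<'E'
from h import *
S=camrig.get_image("scene"); s=status.get_state(); p=s["position"]
print([ (z,proj("scene",p+[0,0,z])) for z in(-.086,-.036,.049)])
x,y=map(int,proj("scene",p+[0,0,-.05])); x-=50;y-=50; print(x,y)
cv2.imwrite("pics/green.png",cv2.resize(S[y:y+100,x:x+100,::-1],(600,600),interpolation=0))
E
```

```text
time: 5.95
position: [0.4418, -0.0017, 0.1873]
tool_rot: [-3.102, -0.494, 0.001]
ft_force: [-0.0, -0.5, -2.8]
grip_width: 0.291
grip_force: 49.9
t 5.95 pos [ 0.4418 -0.0017  0.1873] toolz [-0.0004  0.0002 -1.    ] x [ 0.9506  0.3104 -0.0003] grip 0.2913325440367975 49.887878531590104 f [-0.0049 -0.5189 -2.776 ]
shift [-0.0003 -0.0016  0.0373]
[(-0.086, array([328.16171699, 179.24237304])), (-0.036, array([327.96465996, 158.91900817])), (0.049, array([327.5939643 , 120.66581237]))]
278 114
```

View pics/green.png

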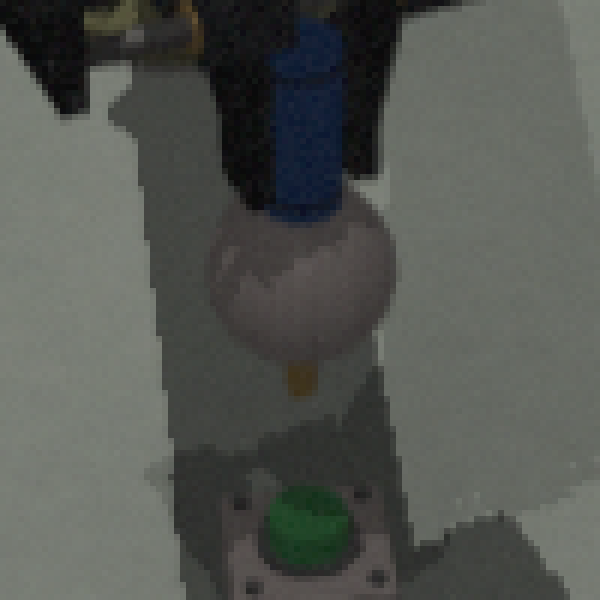

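The pin's tip is at crop (302,391), i.e. scene (327.8,178.7), against a prediction of (328.2,179.2). The probe is upright and centred, so I'll descend to just above the cap.

```bash
python3 inch.py '0 -0.0015 0 0 0;0 -0.0015 0.015 0 0;0 -0.0015 0.035 0 0;0 -0.0015 0.047 0 0;0 -0.0015 0.05 0 0;0 -0.0015 0.05 0 0;0 -0.0015 0.05 0 0'; python3 go.py 0.441 -0.0003 0.130
```

```text
time: 6.7
position: [0.4419, 0.0009, 0.1383]
tool_rot: [3.102, 0.497, 0.002]
ft_force: [0.2, 0.5, -2.5]
grip_width: 0.291
grip_force: 49.9
t 6.7 pos [0.4419 0.0009 0.1383] toolz [ 0.0012 -0.0001 -1.    ] x [0.9499 0.3125 0.0011] grip 0.29106240437197833 49.886075584217906 f [ 0.1919  0.5349 -2.4796]
shift [-0.0013  0.0009  0.0083]
```

```bash
python3 inch.py '-0.001 0.0005 0.003 0 0;-0.001 0.0005 0.006 0 0;-0.001 0.0005 0.008 0 0;-0.001 0.0005 0.009 0 0;-0.001 0.0005 0.009 0 0;-0.001 0.0005 0.009 0 0;-0.001 0.0005 0.009 0 0'; python3 go.py 0.441 -0.0003 0.130
```

```text
time: 7.4
position: [0.4409, -0.0, 0.1288]
tool_rot: [3.102, 0.497, 0.001]
ft_force: [1.3, -0.4, -0.5]
grip_width: 0.288
grip_force: 49.9
t 7.4 pos [ 0.4409 -0.      0.1288] toolz [ 0.0009 -0.0004 -1.    ] x [0.9499 0.3124 0.0008] grip 0.28844536869309073 49.879513126797974 f [ 1.3302 -0.4409 -0.523 ]
shift [ 0.      0.0003 -0.0012]
```

Force rose by about 2.2 N, so the green cap is pressed in by 4–5 mm. Lift and go to amber.

```bash
python3 inch.py '0 0 0 0 0;0 0 -0.005 0 0;0 0 -0.015 0 0;0 0 -0.035 0 0;0 0 -0.05 0 0;0 0 -0.055 0 0;0 0 -0.055 0 0'; python3 go.py 0.605 0.0035 0.183
```

```text
time: 8.1
position: [0.4407, 0.0002, 0.1842]
tool_rot: [3.101, 0.497, 0.002]
ft_force: [0.0, 0.1, -2.6]
grip_width: 0.289
grip_force: 49.9
t 8.1 pos [0.4407 0.0002 0.1842] toolz [ 0.001  -0.0004 -1.    ] x [0.9499 0.3125 0.0009] grip 0.28933921677391394 49.886414520442486 f [ 0.0496  0.1342 -2.6356]
shift [0.1571 0.0483 0.0014]
```

```bash
python3 inch.py '0.02 0.006 0 0 0;0.055 0.017 0 0 0;0.09 0.028 0 0 0;0.12 0.037 0 0 0;0.145 0.045 0 0 0;0.157 0.048 0 0 0;0.157 0.048 0 0 0;0.157 0.048 0 0 0;0.157 0.048 0 0 0'; python3 go.py 0.605 0.0035 0.138;  python3 - <<'E'
from h import *
S=camrig.get_image("scene"); p=status.get_state()["position"]
print([ (z,proj("scene",p+[0,0,z])) for z in(-.086,-.036,.049)])
x,y=map(int,proj("scene",p+[0,0,-.05])); x-=50;y-=50; print(x,y)
cv2.imwrite("pics/amber.png",cv2.resize(S[y:y+100,x:x+100,::-1],(600,600),interpolation=0))
E
```

```text
time: 9.0
position: [0.6034, 0.0036, 0.183]
tool_rot: [3.102, 0.497, -0.003]
ft_force: [-0.2, 0.6, -3.2]
grip_width: 0.286
grip_force: 49.9
t 9.0 pos [0.6034 0.0036 0.183 ] toolz [-0.0017 -0.0004 -1.    ] x [ 0.9499  0.3127 -0.0017] grip 0.2862101490911005 49.88513672724366 f [-0.2182  0.6082 -3.186 ]
shift [0.0015 0.0006 0.045 ]
[(-0.086, array([341.0660093 , 241.17414066])), (-0.036, array([341.39433642, 220.94738201])), (0.049, array([342.01742914, 182.31294501]))]
291 176
```

View pics/amber.png

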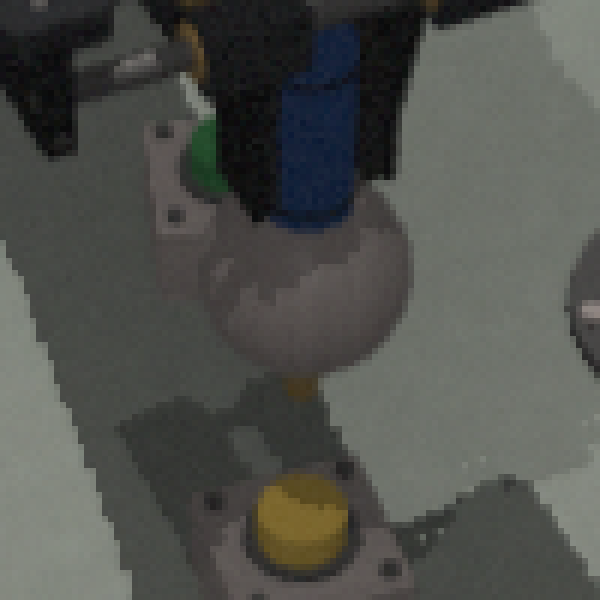

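The tip is at crop (301,395), i.e. scene (340.7,241.3), against a prediction of (341.1,241.2). It is above the amber cap with the probe upright.

```bash
python3 inch.py '0.001 0.0005 0 0 0;0.001 0.0005 0.01 0 0;0.001 0.0005 0.03 0 0;0.001 0.0005 0.042 0 0;0.001 0.0005 0.045 0 0;0.001 0.0005 0.045 0 0;0.001 0.0005 0.045 0 0'; python3 go.py 0.605 0.0035 0.130
```

```text
time: 9.75
position: [0.6062, 0.0035, 0.1392]
tool_rot: [3.102, 0.497, 0.002]
ft_force: [0.6, -0.2, -2.5]
grip_width: 0.292
grip_force: 49.9
t 9.75 pos [0.6062 0.0035 0.1392] toolz [ 0.001  0.    -1.   ] x [0.9499 0.3125 0.001 ] grip 0.2922307358507441 49.886330058798194 f [ 0.559  -0.2323 -2.4776]
shift [-0.0012 -0.0004  0.0092]
```

```bash
python3 inch.py '-0.001 0 0.003 0 0;-0.001 0 0.006 0 0;-0.001 0 0.008 0 0;-0.001 0 0.0095 0 0;-0.001 0 0.0095 0 0;-0.001 0 0.0095 0 0;-0.001 0 0.0095 0 0'; python3 go.py 0.605 0.0035 0.130
```

```text
time: 10.45
position: [0.6051, 0.0031, 0.1293]
tool_rot: [3.102, 0.497, 0.001]
ft_force: [0.9, 0.1, -0.4]
grip_width: 0.288
grip_force: 49.9
t 10.45 pos [0.6051 0.0031 0.1293] toolz [ 0.0007 -0.0002 -1.    ] x [0.9499 0.3125 0.0006] grip 0.2881950832982329 49.885353315621614 f [ 0.9154  0.109  -0.4382]
shift [ 0.0001 -0.0004 -0.0007]
```

The amber cap is pressed by about 2.2 N too. Next is the cradle.

```bash
python3 inch.py '0 0 0 0 0;0 0 -0.005 0 0;0 0 -0.015 0 0;0 0 -0.035 0 0;0 0 -0.055 0 0;0 0 -0.06 0 0;0 0 -0.06 0 0'; python3 go.py 0.496 0.167 0.189
```

```text
time: 11.15
position: [0.6052, 0.0033, 0.19]
tool_rot: [3.101, 0.497, 0.003]
ft_force: [-1.0, 0.5, -4.0]
grip_width: 0.29
grip_force: 49.9
t 11.15 pos [0.6052 0.0033 0.19  ] toolz [ 0.0017 -0.0003 -1.    ] x [0.9499 0.3126 0.0015] grip 0.2904317436062658 49.88633212633431 f [-1.0262  0.5201 -3.9694]
shift [-0.0526 -0.1897  0.0008]
```

```bash
python3 inch.py '-0.006 -0.02 0 0 0;-0.014 -0.05 0 0 0;-0.024 -0.088 0 0 0;-0.034 -0.125 0 0 0;-0.044 -0.16 0 0 0;-0.05 -0.18 0 0 0;-0.0525 -0.1895 0 0 0;-0.0525 -0.1895 0 0 0;-0.0525 -0.1895 0 0 0;-0.0525 -0.1895 0 0 0;-0.0525 -0.1895 0 0 0'; python3 go.py 0.496 0.167 0.125;  python3 - <<'E'
from h import *
S=camrig.get_image("scene"); p=status.get_state()["position"]
print([ (z,proj("scene",p+[0,0,z])) for z in(-.086,-.036,.049)])
x,y=map(int,proj("scene",p+[0,0,-.05])); x-=50;y-=50; print(x,y)
cv2.imwrite("pics/ring.png",cv2.resize(S[y:y+100,x:x+100,::-1],(600,600),interpolation=0))
E
```

```text
time: 12.25
position: [0.4964, 0.1654, 0.1888]
tool_rot: [-3.103, -0.493, 0.001]
ft_force: [0.1, 0.4, -3.3]
grip_width: 0.289
grip_force: 49.9
t 12.25 pos [0.4964 0.1654 0.1888] toolz [-0.0004 -0.     -1.    ] x [ 0.9507  0.3102 -0.0004] grip 0.2890587288202111 49.887957950122654 f [ 0.0661  0.3904 -3.3151]
shift [ 0.0002 -0.0016  0.0638]
[(-0.086, array([418.69650133, 190.6305534 ])), (-0.036, array([421.98879913, 170.20505572])), (0.049, array([428.17455874, 131.64746034]))]
371 126
```

View pics/ring.png

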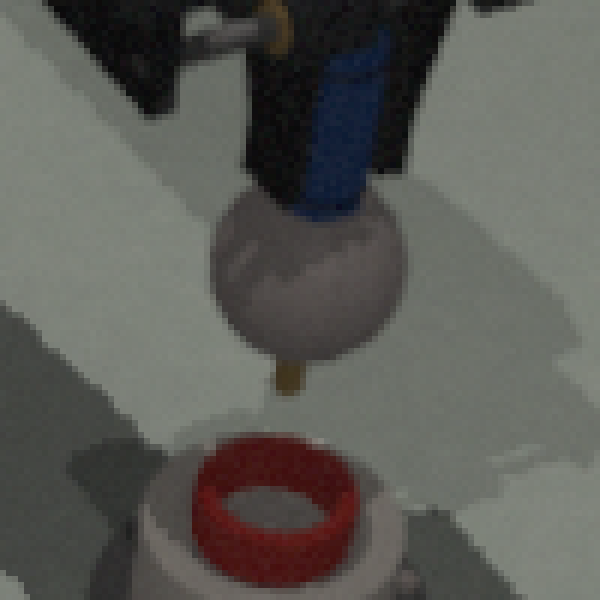

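The ball hangs above the ring. The pin tip at crop (289,390), i.e. scene (418.7,190.5), matches the prediction, so I'll lower it to just above contact.

```bash
python3 inch.py '0 -0.0015 0 0 0;0 -0.0015 0.01 0 0;0 -0.0015 0.03 0 0;0 -0.0015 0.05 0 0;0 -0.0015 0.062 0 0;0 -0.0015 0.065 0 0;0 -0.0015 0.065 0 0;0 -0.0015 0.065 0 0'; python3 go.py 0.496 0.167 0.103
```

```text
time: 13.1
position: [0.4959, 0.1685, 0.1248]
tool_rot: [-3.102, -0.497, -0.002]
ft_force: [1.2, 0.9, -2.9]
grip_width: 0.292
grip_force: 49.9
t 13.1 pos [0.4959 0.1685 0.1248] toolz [ 0.0013  0.0004 -1.    ] x [0.9499 0.3125 0.0014] grip 0.29223529956743 49.88665657583624 f [ 1.1677  0.868  -2.8535]
shift [-0.0004  0.0014  0.0218]
```

```bash
python3 inch.py '0 0.001 0.003 0 0;0 0.001 0.006 0 0;0 0.001 0.009 0 0;0 0.001 0.012 0 0;0 0.001 0.015 0 0;0 0.001 0.017 0 0;0 0.001 0.017 0 0;0 0.001 0.017 0 0;0 0.001 0.017 0 0'; python3 go.py 0.496 0.167 0.103
```

```text
time: 14.0
position: [0.4963, 0.1673, 0.1076]
tool_rot: [3.102, 0.497, 0.003]
ft_force: [2.5, -0.1, 4.5]
grip_width: 0.287
grip_force: 49.9
t 14.0 pos [0.4963 0.1673 0.1076] toolz [ 0.0016  0.0002 -1.    ] x [0.9499 0.3125 0.0016] grip 0.28736072075435615 49.88390943501145 f [ 2.4518 -0.1049  4.4856]
shift [-0.0004  0.0002  0.0046]
```

```bash
python3 inch.py '0 0 0.002 0 0;0 0 0.004 0 0;0 0 0.005 0 0;0 0 0.005 0 0;0 0 0.005 0 0;0 0 0.005 0 0'
python3 - <<'E'
from h import *
f=[];p=[];W=[]
for i in range(12):
    S=camrig.get_image("scene"); s=status.get_state(); f.append(s["ft_force"]);p.append(s["position"])
f,p=np.array(f),np.array(p); print(f.mean(0),f.std(0),p.mean(0),p.std(0))
print("press est mm",(f.mean(0)[2]+3.14-2.4)/.6, (.118-p.mean(0)[2])*1e3)
x,y=map(int,proj("scene",[.496,.167,.05])); print(x,y)
cv2.imwrite("pics/fin.png",cv2.resize(S[y-45:y+35,x-40:x+40,::-1],(600,600),interpolation=0))
E
```

```text
time: 14.6
position: [0.4963, 0.1674, 0.1029]
tool_rot: [3.102, 0.497, 0.003]
ft_force: [0.6, -1.2, 7.9]
grip_width: 0.288
grip_force: 49.9
[ 1.00608739 -0.63904623  7.65084047] [0.36570193 0.48874788 0.50283473] [0.4963406  0.16737657 0.10288328] [1.19664420e-05 1.30422771e-05 1.32645594e-05]
press est mm 13.984734112578908 15.116722162560395
416 210
```

View pics/fin.png

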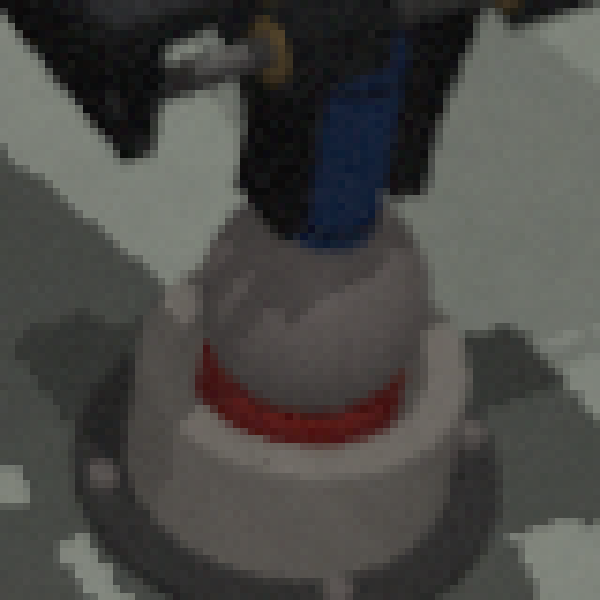

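The ball is seated in the red ring (crop (310,430)), which sits about level with the cradle rim. Pose says 15.1 mm and force says 14.0 mm, so I'll nudge slightly to split the difference.

```bash
python3 inch.py '0 0 0.0005 0 0;0 0 0.0005 0 0;0 0 0.0005 0 0;0 0 0.0005 0 0;0 0 0.0005 0 0'
python3 - <<'E'
from h import *
f=[]
for i in range(30):
    camrig.get_image("scene"); s=status.get_state(); f.append(s["ft_force"][2])
z=s["position"][2]; print(np.mean(f),np.std(f),z,"press",(np.mean(f)+.74)/.6,(.118-z)*1e3,s["time"],s["grip_force"])
E
```

```text
time: 15.7
position: [0.4963, 0.1674, 0.1024]
tool_rot: [3.102, 0.497, 0.003]
ft_force: [0.4, -0.7, 8.2]
grip_width: 0.29
grip_force: 49.9
7.407535453938536 0.49138807584149724 0.1024489094286073 press 13.579225756564227 15.5510905713927 17.2 49.883137489669025
```

Run:
```python
from h import *
f=[];w=[];im=[]
for i in range(40):
    im.append(camrig.get_image("scene")); s=status.get_state(); f.append(s["ft_force"][2])
f=np.array(f); d=f-f.mean()
print(f.reshape(4,10).mean(1),f.mean(),"ac1",(d[1:]*d[:-1]).mean()/d.var())
m=np.mean(im,0); np.save("fin_avg.npy",m)
# ball/neck joint: bottom edge of blue along the neck axis, predicted for probe tip = TCP-0.086
I=m.astype(np.uint8); b=mask(I,"blue",(385,110,470,200)); ys,xs=np.nonzero(b)
p=s["position"]
for o in(-.088,-.086,-.084): print(o,"neck bottom front",proj("scene",p+[.013,0,o+.077]))
print("blue bottom rows",ys.max(),"cols",xs[ys>=ys.max()-1])
c=[int(round(v)) for v in proj("scene",p+[.013,0,-.009])]; print(I[c[1]-6:c[1]+7,c[0]])
```

```text
[7.35120367 7.69458507 7.77647713 7.32049202] 7.535689472999318 ac1 0.13897189476357696
-0.088 neck bottom front [420.42291465 199.64965517]
-0.086 neck bottom front [420.55294299 198.87470806]
-0.084 neck bottom front [420.6833432  198.09744975]
blue bottom rows 197 cols [415 416 417 418 420 421 422 423 424 416 417 418 419 420 421 422 423]
[[19 31 54]
 [19 31 54]
 [19 31 52]
 [16 23 37]
 [19 29 48]
 [37 43 56]
 [62 59 61]
 [69 65 63]
 [69 65 63]
 [70 65 64]
 [73 68 67]
 [88 82 80]
 [91 85 83]]
```

Run:
```python
from h import *
def edge(I,p,k=1):  # sub-pixel row where red channel crosses mid-level at neck/ball joint, 5 columns
    u,v=proj("scene",np.array(p)+[.013,0,-.009]); r=[]
    for c in range(int(round(u))-2,int(round(u))+3):
        a=np.arange(int(v)-5,int(v)+6); g=I[a,c,0]; j=np.nonzero((g[:-1]<40)&(g[1:]>=40))[0]
        if len(j): j=j[-1]; r.append(a[j]+(40-g[j])/(g[j+1]-g[j]))
    return np.mean(r)-v,len(r)
for n,x,y,p in(("green",278,114,[.4418,-.0017,.1873]),("amber",291,176,[.6034,.0036,.183]),("ring",371,126,[.4964,.1654,.1888])):
    q=cv2.resize(cv2.imread(f"pics/{n}.png")[:,:,::-1],(100,100),interpolation=0)
    I=np.zeros((480,640,3)); I[y:y+100,x:x+100]=q; print(n,edge(I,p))
q=cv2.resize(cv2.imread("pics/fin.png")[:,:,::-1],(80,80),interpolation=0)
I=np.zeros((480,640,3)); I[165:245,376:456]=q; print("fin",edge(I,[.4963,.1674,.1029]))
I=np.load("fin_avg.npy"); print("now",edge(I,[.4963,.1674,.10245]))
```

```text
green (np.float64(-1.0176133141995365), 5)
amber (np.float64(-1.052723083979231), 5)
ring (np.float64(-0.9583900962433631), 5)
fin (np.float64(-0.24968682163171252), 5)
now (np.float64(-0.9746176113185641), 5)
```

Run:
```python
from h import *
np.set_printoptions(precision=1,suppress=True,linewidth=150)
I=np.load("fin_avg.npy"); c=np.array([.4958,.167,0]); C,_=ray("scene",(320,240)); d=C-c; d[2]=0; d/=np.linalg.norm(d)
P=lambda r,z: proj("scene",c+d*r+[0,0,z])
print("rim inner",P(32,0)*0+P(.032,.045),"rim outer",P(.044,.045),"ring outer top z43,45,47",P(.027,.043),P(.027,.045),P(.027,.047))
print("rim back: inner",P(-.032,.045),"outer",P(-.044,.045))
col=int(round(P(.03,.045)[0]))
for y in range(214,236): print(y,I[y,col-2:col+3].mean(0))
```

```text
rim inner [413.9 223.5] rim outer [413.2 227.8] ring outer top z43,45,47 [414.1 222.4] [414.2 221.7] [414.3 221. ]
rim back: inner [417.5 201.5] outer [418.2 197.5]
214 [74.4 69.6 67.8]
215 [71.5 67.  65.1]
216 [68.1 63.8 62.2]
217 [65.3 61.4 59.9]
218 [62.9 58.3 56.6]
219 [63.3 44.4 41.1]
220 [70.1 27.8 25.2]
221 [87.8 25.7 24.3]
222 [79.5 23.6 22.2]
223 [76.6 27.8 25.8]
224 [101.7  89.9  85.3]
225 [110.5 104.9 100. ]
226 [111.6 106.6 101.4]
227 [112.3 107.6 101.8]
228 [98.7 94.7 89.7]
229 [90.2 86.5 82.2]
230 [88.5 85.  80.6]
231 [88.  84.4 80.2]
232 [87.4 84.  79.8]
233 [87.1 83.8 79.4]
234 [86.8 83.1 79.1]
235 [86.9 83.1 79. ]
```

Rim and ring edges in the averaged image (ring edge at row 221.7, predicted 221.7 for flush) agree with flush, between the force and pose estimates. The probe has not slipped, so I'm handing in.

```bash
python3 -c "
from bench import ctrl, camrig, status, close_job
print(close_job())"
```

```text
the job is handed in; nothing more can be done
None
```

The job is handed in: the probe pressed the green cap and then the amber one by about 5 mm each, and it now holds the red ring down flush with the cradle's rim to within about 1 mm (image: flush; pose 15.5 mm, force 13.8 mm, against 15 mm), still gripped.

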